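Fit the long punch through both guide bushes of the staking press

ROBOT

A 7-joint arm with a two-finger parallel gripper is mounted at the origin on the work surface. World frame = base frame: x ahead of the robot, y to its left, z up, the work surface at z = 0. Lengths are in m, angles in rad, forces in N, time in s.
With the tool pointing down it reaches from about 0.4 to 0.85 m from the base axis. Payload 4.5 kg.
Tool frame: the origin (TCP) lies midway between the tips of the shut fingers; the grasp point (between the pads) lies r.grip_point_offset behind it (r.grip_point_offset is the distance from the TCP to the grasp point, in m); z points along the fingers, y is the line along which they close (so a half turn about z gives the same grasp; the last joint's range is limited). The gripper opens to 88 mm and grips with 3 to 60 N. Pads are 18 mm wide; open, the fingers measure 123 mm over their backs; the gripper's body (75 mm by 187 mm) begins 45 mm behind the grasp point.
Start: joints at [-1.184, 0.689, -0.195, 1.565, 0.157, 0.902, -0.215], TCP at [0.216, 0.587, 0.239] pointing down, gripper open.
Joint ranges: [-3.01, 3.01], [-0.46, 2.08], [-1.47, 1.51], [0.13, 2.56], [-1, 4.14], [0.04, 2.09], [-2.66, 2.66]. Speed limits (rad/s): [2.57, 2.57, 3.14, 3.14, 3.14, 3.14, 3.14].

INTERFACE

Orientations are given as a unit quaternion [x, y, z, w].
In Python, from plant import r gives the robot as it stands.
- The arm moves only by the shell command python3 -m jog 'ROWS' [FORCE]. ROWS is JSON, a list of rows, each an object of numbers: "wx", "wy", "wz": the turn, a rotation vector about the world's x, y, z as a fraction of full scale; "dx", "dy", "dz": the shift along the world's x, y, z as a fraction of full scale; "hand": the closure, from 0 (fully open) to 1 (shut). In form: [{"wx": .., "wy": .., "wz": .., "dx": .., "dy": .., "dz": .., "hand": ..}, ...]. A call has 1 to 5 rows; each row shifts and turns the commanded pose from where the row before left it; what a row does not reach is not made up. Full scale, the value 1, is 0.25 m for a shift and 2 rad for a turn. A row lasts 1/12 s, in which the tool goes at most 41.7 mm and 7.16 degrees, less where a joint would pass 70% of its speed; a pose out of reach is approached as far as the arm can. A call with a number of a shift or a turn outside -1 to 1 is refused whole. A call with a gripper value outside its range is refused whole. The fingers move at their own pace and stop on an object; FORCE is the grip in N (left out, the last holds). Time passes only in rows, so rows that do not move let the fingers close. It gives the time, the measured TCP pose, the force, the opening and the grip force at its end, in the units of the state.
- r.get_state(): the state, without advancing time (a new reading comes with each control period).
- r.snapshot(name): name is "scene" or "side" or "wrist"; returns the picture (400x640x3 uint8, red, green, blue); there is no depth.
- r.camera_info(name): a dict with "mtx" (3x3 intrinsics, pixels), "R" (3x3) and "t" (3): a world point X has camera coordinates R X + t. Camera axes: x right, y down, z forward; pixel columns grow to the right and rows downward; lengths in m; the calibration is good to about 2 mm. A picture is of the moment at which its call begins: read the wrist's pose just before it. camera_info takes no time and is no camera call; for the wrist camera it gives the pose at the moment of the call.
- r.finish_job(): hands the job in; it is judged then, once.
Trained networks look in the newest picture that a camera, given by its name, has taken for a name from the list of things; names that differ only in an ending like _2 or _b are one class to them, and where a whole thing is asked for, a point or a joint stands for the part that bears it (a point fixed in the world has none). Each returns a list of dicts, best first, with "p" (0 to 1); they miss things now and then, are a little off and sometimes report something else, mostly with a low value. They report only what shows in the picture. A call takes as long as a camera call. They do not tell look-alikes from the thing itself.
- r.search_frame(camera, query): "bbox" ([left, top, right, bottom] in pixels, round what is visible of it).
- r.masks_of(camera, query): "region" (400x640 bool, what is visible of it) and "bbox" ([left, top, right, bottom] in pixels, round what is visible of it).
The state is a dict: "clock": time; "q": joint angles; "qd": joint speeds; "joint_torque": joint torques, N m; "tool_pos": TCP position; "eef_rot": TCP orientation; "contact_force": force on the tool from outside, world axes, zero at the start; "moment": the same for the moment, N m; "opening": opening from 0.0 (shut) to 1.0 (fully open); "finger_force": force on a finger pad.
Only numpy, scipy, OpenCV 4.12 (cv2) and the standard library are available. Lean on these libraries where they do the work, as an engineer would, in place of code of your own. Each camera call takes 0.05 s, during which the arm holds its last target. There are 200 camera calls.

TASK

Set up the staking press for the saxophone key on its anvil: draw the long punch (the tallest of the four) out of the wooden rack, feed it nose down through the upper guide bush and on through the lower one, and bring the nose to about 10 mm above the key's cup without ever touching the key. Finish while still holding the punch there by its head, steady and spanning both bushes: do not let go of it or put it down. Leave the other punches in the rack and everything else on the bench where it is.

Things in the scene. Friction and masses are not known exactly. Their poses are not given: they have to be found in the camera images.
- long_punch: Long steel punch, 150 mm, round, about 0.17 kg, nose down in one of the rack's bores. Origin: flat end of its nose; z runs up it. Nose 7 mm across, tapering to the 12 mm shank within 14 mm; grooved round head 20 mm across from 118 to 150 mm. In the rack its nose is 8 mm above the bench, its top 158 mm, 42 mm above any other punch. May lean 1 to 2 degrees.
- head (a point): The middle of the long punch's head, on its axis, 134 mm from the nose: the place to grip (20 mm across).
- rack: Oak-coloured wooden punch rack, fixed to the bench: a block 54 mm (its x) by 200 mm (its y) by 50 mm high on a foot 66 by 212 by 6 mm. Origin: centre of its underside on the bench. Four bores of 15 mm diameter and 42 mm depth in a row along its y, at -72, -24, 24 and 72 mm.
- press: Staking press: grey cast C-frame, fixed. Origin: on the bench under the axis of its two bushes. Base x +-50, y -50 to 100 mm, 22 mm thick; round anvil, 76 mm across, top at 32 mm. Column at y 46 to 90, x +-20 mm, 153 mm high. Two arms end in bosses 48 mm across with bronze-lined vertical bushes of 15 mm bore on one line: lower 74 to 94, upper 126 to 146 mm above the bench.
- upper_bush (a point): Centre of the top mouth of the upper bush, 146 mm above the bench.
- lower_bush (a point): Centre of the top mouth of the lower bush, 94 mm above the bench; this bush ends 20 mm lower.
- key: Brass saxophone key, loose, 35 g, lying on the anvil: a round pad cup 32 mm across and 8 mm high, face down under the bushes, with a short arm and hinge tube reaching about 50 mm along its -x. Origin: centre of the cup's underside; the cup's top is 8 mm above, 40 mm above the bench.
- punch_b: Another punch in the rack, 108 mm long, otherwise like the long one. Origin: its nose. Stays in the rack.
- punch_c: Another punch in the rack, 100 mm long. Origin: its nose. Stays in the rack.
- punch_d: Another punch in the rack, 94 mm long. Origin: its nose. Stays in the rack.
- hammer: Small hammer, 200 mm long, lying beside the press on its -x side. To be left alone.
- screwdriver: Screwdriver, 170 mm long, lying beside the press on its +x side. To be left alone.
- oil: Small amber oil bottle, 32 mm across, 75 mm high, standing on the +x side of the rack. To be left alone.
- barrel: Clarinet barrel, a black tube with metal end rings, 33 mm across, 64 mm high, standing on the +x side of the rack. To be left alone.
- pad_tin: Round aluminium tin, 62 mm across, 25 mm high, on the -x side of the rack. To be left alone.
- pliers: Pliers, 160 mm long, lying at the far side of the bench. To be left alone.
- mouthpiece: Black clarinet mouthpiece, 31 mm across, 87 mm high, standing at the far left of the bench. To be left alone.
Things that resemble listed ones, but are neither listed nor needed, are in the scene too. What is shaped like the long_punch but red is not meant.

How it is judged:
By the outcome, as a careful person would: the job done as asked, in the order asked, and still so for the second after the job is handed in, while the arm keeps its last pose, push and grip.
It also fails if it takes over 48 s, if anything falls off the work surface, if the arm or the gripper's body presses on something with over 40 N, if the wrist force passes 120 N, or if a joint passes its speed limit or range.

## Working session

There is one attempt and no reset: what is moved stays moved. The work goes in short steps, Python scripts to look and compute and a shell command to move; the robot and the scene stay as the last step left them, time stands still between calls to the robot, and variables do not carry over. Pictures are saved under pics/ and viewed, at most 10 in all, crops included, and the job is handed in when it is done.

```bash
ls; mkdir -p pics; python3 - <<'E'
from plant import r
import cv2,numpy as np
s=r.get_state(); print(s); print(r.grip_point_offset)
ims=[]
for c in("scene","side"):
    im=r.snapshot(c); cv2.imwrite(f"pics/{c}0.png",im[:,:,::-1])
    i=r.camera_info(c); print(c,i['mtx'].tolist(),(-i['R'].T@i['t']).round(3),i['R'].round(3).tolist())
    for q in("long_punch","rack","press","key","upper_bush"):
        for d in r.search_frame(c,q)[:5]: print(q,round(d['p'],2),np.round(d['bbox']).tolist())
E
```

```text
pics
{'clock': 0.0, 'q': array([-1.18417024,  0.69001268, -0.19449444,  1.56633148,  0.15729765,
        0.90247512, -0.21509265]), 'qd': array([ 0.00117142,  0.00048546,  0.00028526,  0.00176995, -0.00088681,
        0.00080644,  0.0014911 ]), 'joint_torque': array([ 7.13092759e-04, -5.27567053e+01, -1.26734544e+00, -1.53426379e+01,
       -5.27987466e-02,  6.50650560e-03,  1.67396320e-04]), 'tool_pos': array([0.21580857, 0.58589488, 0.23789496]), 'eef_rot': array([ 1.75463085e-01,  9.84485583e-01, -9.13575053e-04, -9.32296856e-05]), 'contact_force': array([ 0.39278798, -0.5092144 ,  0.36901296]), 'moment': array([-0.03079035, -0.00916554,  0.05173194]), 'finger_force': 0.0, 'opening': 0.9981058435545318}
0.0187
scene [[375.3314223107279, 0.0, 324.93825871500735], [0.0, 375.3314223107279, 204.1651301947933], [0.0, 0.0, 1.0]] [1.004 0.17  0.783] [[-0.327, 0.945, -0.008], [0.786, 0.268, -0.558], [-0.525, -0.189, -0.83]]
long_punch 0.78 [405.0, 138.0, 421.0, 182.0]
long_punch 0.74 [390.0, 148.0, 401.0, 189.0]
long_punch 0.63 [415.0, 186.0, 433.0, 219.0]
rack 0.85 [381.0, 193.0, 471.0, 260.0]
rack 0.45 [226.0, 272.0, 301.0, 300.0]
press 0.6 [226.0, 145.0, 293.0, 209.0]
key 0.51 [245.0, 179.0, 260.0, 190.0]
upper_bush 0.77 [228.0, 144.0, 297.0, 210.0]
side [[475.675976914754, 0.0, 318.56887570907514], [0.0, 475.675976914754, 203.8551969410462], [0.0, 0.0, 1.0]] [ 0.096 -0.644  0.819] [[0.805, -0.594, -0.008], [-0.394, -0.523, -0.756], [0.444, 0.611, -0.655]]
long_punch 0.85 [223.0, 188.0, 235.0, 247.0]
long_punch 0.68 [242.0, 158.0, 250.0, 192.0]
long_punch 0.53 [202.0, 190.0, 217.0, 239.0]
rack 0.67 [222.0, 168.0, 274.0, 230.0]
press 0.59 [311.0, 236.0, 394.0, 337.0]
key 0.79 [342.0, 293.0, 370.0, 313.0]
upper_bush 0.66 [311.0, 233.0, 394.0, 336.0]
```

```bash
python3 - <<'E'
import cv2
a=cv2.imread("pics/scene0.png");b=cv2.imread("pics/side0.png")
cv2.imwrite("pics/a.png",cv2.resize(a[110:310,210:490],(800,571),interpolation=cv2.INTER_CUBIC))
cv2.imwrite("pics/b.png",cv2.resize(b[140:350,180:440],(743,600),interpolation=cv2.INTER_CUBIC))
E
```

```text
(no output)
```

View pics/a.png

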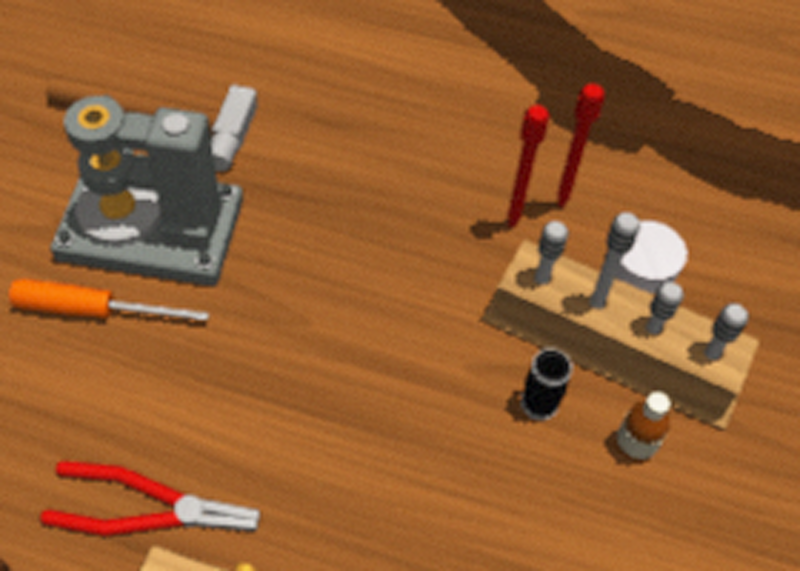

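View pics/b.png

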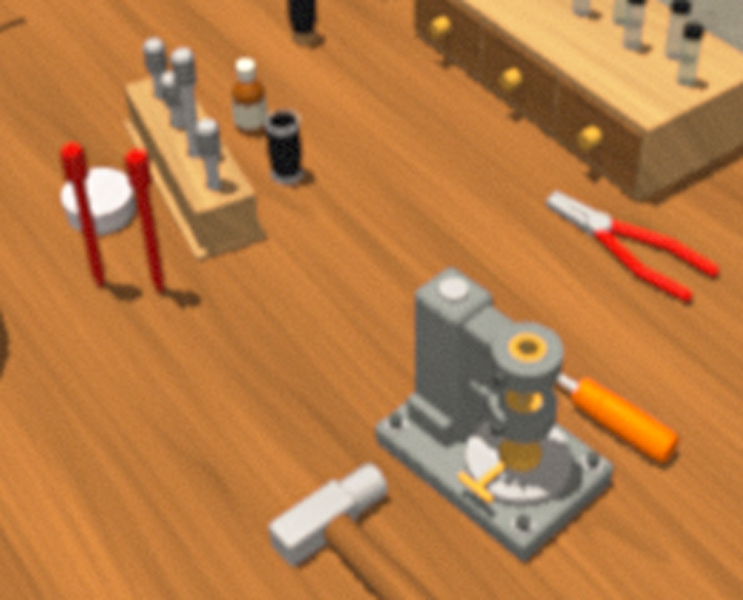

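The scene crop shows the grey long punch second from the left in the rack, with its top near px (429,187) in the scene view and (244,159) in the side view. The two red look-alikes stand behind the rack. The upper bush mouth is at scene (243,151) and side (364,261.5).

```bash
cat > h.py <<'E'
from plant import r
import numpy as np, cv2
def ray(c,p,i=None):
    i=i or r.camera_info(c); d=i['R'].T@np.linalg.inv(i['mtx'])@[p[0],p[1],1]; return -i['R'].T@i['t'],d/np.linalg.norm(d)
def atz(c,p,z,i=None):
    o,d=ray(c,p,i); return o+d*(z-o[2])/d[2]
def tri(*obs):
    A=0;b=0
    for o,d in obs:
        P=np.eye(3)-np.outer(d,d);A=A+P;b=b+P@o
    X=np.linalg.solve(A,b); return X,[np.linalg.norm((np.eye(3)-np.outer(d,d))@(X-o)) for o,d in obs]
def proj(c,X,i=None):
    i=i or r.camera_info(c); v=i['mtx']@(i['R']@np.asarray(X)+i['t']); return v[:2]/v[2]
E
python3 - <<'E'
from h import *
S=lambda x,y:(210+x/2.857,110+y/2.857); D=lambda x,y:(180+x/2.858,140+y/2.857)
for n,a,b,z in[("top",S(626,218),D(182,53),.158),("bush",S(94,117),D(527,347),.146),("red1",S(537,110),D(137,155),.158),("red2",S(592,90),D(72,148),.158),
 ("b",S(553,229),D(206,124),.116),("d?",S(737,312),D(153,45),.11)]:
    X,e=tri(ray("scene",a),ray("side",b)); print(n,X.round(4),np.round(e,4),atz("scene",a,z).round(4),atz("side",b,z).round(4))
i=r.camera_info("wrist"); print(i['R'].round(3),(-i['R'].T@i['t']).round(3),i['mtx'][0])
E
```

```text
top [0.4992 0.2156 0.1582] [0.002 0.002] [0.4971 0.217  0.158 ] [0.4998 0.2133 0.158 ]
bush [ 0.5234 -0.2002  0.1446] [0.0011 0.0011] [ 0.5236 -0.1986  0.146 ] [ 0.5232 -0.202   0.146 ]
red1 [0.4093 0.1305 0.149 ] [0.0024 0.0024] [0.4152 0.1326 0.158 ] [0.4059 0.1172 0.158 ]
red2 [0.3733 0.1678 0.1489] [0.0016 0.0016] [0.3806 0.1689 0.158 ] [0.37   0.1547 0.158 ]
b [0.4912 0.1688 0.115 ] [0.0006 0.0006] [0.4915 0.1692 0.116 ] [0.4908 0.1669 0.116 ]
d? [0.5165 0.3121 0.1053] [0.0026 0.0026] [0.5174 0.3131 0.11  ] [0.5143 0.3022 0.11  ]
[[ 0.346  0.938  0.   ]
 [ 0.901 -0.332  0.278]
 [ 0.261 -0.096 -0.961]] [0.148 0.611 0.384] [296.75970451   0.         317.05908659]
```

```bash
python3 -m jog '[{"dx":0.094,"dy":-0.124},{"dx":0.094,"dy":-0.124},{"dx":0.094,"dy":-0.124},{"dx":0.094,"dy":-0.124},{"dx":0.094,"dy":-0.124}]' 20
python3 -m jog '[{"dx":0.094,"dy":-0.124},{"dx":0.094,"dy":-0.124},{"dx":0.094,"dy":-0.124},{"dx":0.094,"dy":-0.124},{"dx":0.094,"dy":-0.124}]'
```

```text
invalid input
invalid input
```

```bash
python3 -m jog '[{"wx":0,"wy":0,"wz":0,"dx":0.094,"dy":-0.124,"dz":0,"hand":0},{"wx":0,"wy":0,"wz":0,"dx":0.094,"dy":-0.124,"dz":0,"hand":0},{"wx":0,"wy":0,"wz":0,"dx":0.094,"dy":-0.124,"dz":0,"hand":0},{"wx":0,"wy":0,"wz":0,"dx":0.094,"dy":-0.124,"dz":0,"hand":0},{"wx":0,"wy":0,"wz":0,"dx":0.094,"dy":-0.124,"dz":0,"hand":0}]' 20
```

```text
clock: 1.02
tool_pos: [0.3343, 0.4301, 0.2389]
eef_rot: [0.175, 0.985, 0.0, 0.0]
contact_force: [0.8, 0.7, -0.1]
opening: 1.001
finger_force: 0.0
```

```bash
python3 -m jog '[{"wx":0,"wy":0,"wz":0,"dx":0.094,"dy":-0.124,"dz":0,"hand":0},{"wx":0,"wy":0,"wz":0,"dx":0.094,"dy":-0.124,"dz":0,"hand":0},{"wx":0,"wy":0,"wz":0,"dx":0.094,"dy":-0.124,"dz":0,"hand":0},{"wx":0,"wy":0,"wz":0,"dx":0.094,"dy":-0.124,"dz":0,"hand":0},{"wx":0,"wy":0,"wz":0,"dx":0.094,"dy":-0.124,"dz":0,"hand":0}]' 20 | head -2
python3 -m jog '[{"wx":0,"wy":0,"wz":0,"dx":0.094,"dy":-0.120,"dz":0,"hand":0},{"wx":0,"wy":0,"wz":0,"dx":0.094,"dy":-0.120,"dz":0,"hand":0},{"wx":0,"wy":0,"wz":0,"dx":0,"dy":0,"dz":0,"hand":0}]'
python3 - <<'E'
from h import *
i=r.camera_info("wrist"); im=r.snapshot("wrist"); cv2.imwrite("pics/w1.png",im[:,:,::-1])
print(r.get_state()['tool_pos'])
for q in("long_punch","rack"):
    for d in r.search_frame("wrist",q)[:5]: print(q,round(d['p'],2),np.round(d['bbox']).tolist())
print(proj("wrist",[.498,.215,.158]))
np.savez("w1.npz",**i)
E
```

```text
clock: 1.43
tool_pos: [0.4519, 0.275, 0.239]
clock: 1.68
tool_pos: [0.5036, 0.2073, 0.2386]
eef_rot: [0.182, 0.983, -0.002, 0.002]
contact_force: [0.1, -0.2, -0.3]
opening: 1.002
finger_force: 0.0
[0.50095496 0.21144214 0.23860875]
long_punch 0.93 [171.0, 108.0, 241.0, 135.0]
long_punch 0.88 [320.0, 160.0, 342.0, 204.0]
long_punch 0.88 [194.0, 41.0, 252.0, 78.0]
rack 0.63 [256.0, 118.0, 440.0, 201.0]
[315.51539516 202.87943379]
```

View pics/w1.png

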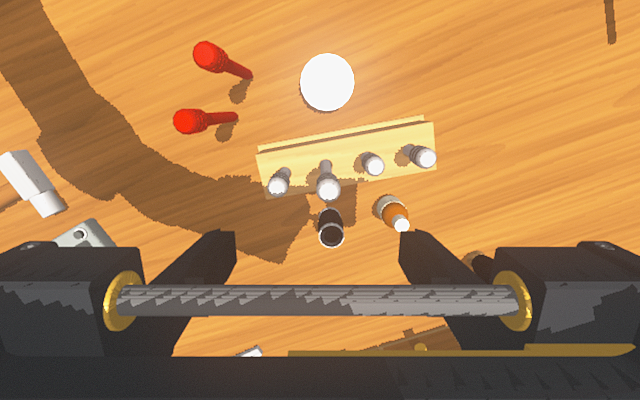

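The wrist view shows the long punch in the rack with its top face near (329,189), while my estimate projected to (315,203). The tool was still settling when that was taken, so I'll re-image at rest and triangulate.

```bash
python3 - <<'E'
from h import *
print(r.get_state()['tool_pos'],r.get_state()['eef_rot'])
for k in range(2):
    i=r.camera_info("wrist"); im=r.snapshot("wrist")
cv2.imwrite("pics/w2.png",im[:,:,::-1]); np.savez("w2.npz",**i)
print(r.get_state()['tool_pos'],r.get_state()['eef_rot'])
print((-i['R'].T@i['t']).round(4), proj("wrist",[.498,.215,.158],i))
for d in r.search_frame("wrist","long_punch"): print(round(d['p'],2),np.round(d['bbox'],1).tolist())
t=r.get_state()['tool_pos']; print("tcp px",proj("wrist",t,i))
cv2.imwrite("pics/w2c.png",cv2.resize(im[130:230,260:400][:,:,::-1],None,fx=5,fy=5,interpolation=cv2.INTER_CUBIC))
E
```

```text
[0.4979189  0.21663356 0.23876957] [ 1.75944319e-01  9.84400041e-01  3.69785203e-04 -1.41616969e-04]
[0.49699295 0.21818634 0.23884688] [ 1.74176511e-01  9.84714266e-01  5.03408200e-04 -3.21208183e-04]
[0.4294 0.2421 0.3845] [314.48326215 204.04892349]
0.79 [186.1, 56.9, 248.7, 86.1]
0.77 [164.0, 120.1, 233.2, 147.2]
0.58 [309.1, 169.1, 331.9, 213.0]
tcp px [318.46787102 246.84020855]
```

View pics/w2c.png

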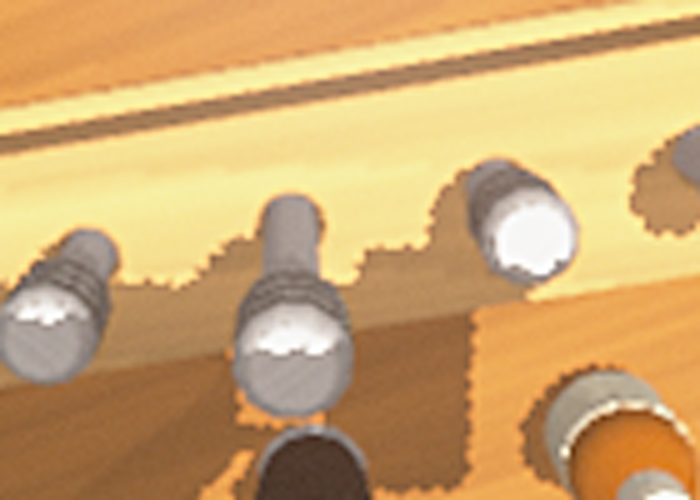

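The crop shows the top face centred at wrist px (318.8,202.4), and the shank enters the rack near (318.6,174.5).

```bash
python3 - <<'E'
from h import *
i=dict(np.load("w2.npz"))
S=lambda x,y:(210+x/2.857,110+y/2.857); D=lambda x,y:(180+x/2.858,140+y/2.857)
w=(318.8,202.4)
print(atz("wrist",w,.158,i),atz("wrist",(318.6,174.5),.05,i))
print(tri(ray("wrist",w,i),ray("scene",S(626,218)),ray("side",D(182,53))))
s=r.get_state();print(s['tool_pos'])
E
```

```text
[0.49788996 0.21872683 0.158     ] [0.49881331 0.2189177  0.05      ]
(array([0.49879612, 0.216992  , 0.15717229]), [np.float64(0.0017398574653533427), np.float64(0.0018475535907986494), np.float64(0.0026698435641735047)])
[0.49695044 0.21830047 0.23888085]
```

```bash
python3 -m jog '[{"wx":0,"wy":0,"wz":0,"dx":0.004,"dy":0,"dz":-0.05,"hand":0.5},{"wx":0,"wy":0,"wz":0,"dx":0,"dy":0,"dz":-0.05,"hand":0.5},{"wx":0,"wy":0,"wz":0,"dx":0,"dy":0,"dz":0,"hand":0.5},{"wx":0,"wy":0,"wz":0,"dx":0,"dy":0,"dz":0,"hand":0.5},{"wx":0,"wy":0,"wz":0,"dx":0,"dy":0,"dz":0,"hand":0.5}]' 20
python3 -m jog '[{"wx":0,"wy":0,"wz":0,"dx":0,"dy":0,"dz":-0.08,"hand":0.5},{"wx":0,"wy":0,"wz":0,"dx":0,"dy":0,"dz":-0.08,"hand":0.5},{"wx":0,"wy":0,"wz":0,"dx":0,"dy":0,"dz":-0.08,"hand":0.5},{"wx":0,"wy":0,"wz":0,"dx":0,"dy":0,"dz":-0.08,"hand":0.5},{"wx":0,"wy":0,"wz":0,"dx":0,"dy":0,"dz":-0.036,"hand":0.5}]'
python3 -m jog '[{"wx":0,"wy":0,"wz":0,"dx":0,"dy":0,"dz":0,"hand":0.5},{"wx":0,"wy":0,"wz":0,"dx":0,"dy":0,"dz":0,"hand":0.5},{"wx":0,"wy":0,"wz":0,"dx":0,"dy":0,"dz":0,"hand":0.5}]'
python3 - <<'E'
from h import *
im=r.snapshot("wrist");a=im[130:330,200:440];b=r.snapshot("side")[140:240,180:300]
c=np.hstack([cv2.resize(a,(480,400)),cv2.resize(b,(320,400)[:1]+(267,)) if 0 else cv2.copyMakeBorder(cv2.resize(b,(320,267)),0,133,0,0,0)])
cv2.imwrite("pics/w3.png",c[:,:,::-1])
E
```

```text
clock: 2.4
tool_pos: [0.4987, 0.2175, 0.2143]
eef_rot: [0.175, 0.985, 0.0, 0.0]
contact_force: [-0.1, -0.3, -0.0]
opening: 0.643
finger_force: 0.0
clock: 2.82
tool_pos: [0.4983, 0.2166, 0.1235]
eef_rot: [0.175, 0.985, -0.0, -0.001]
contact_force: [-1.3, -0.4, 0.4]
opening: 0.496
finger_force: 0.0
clock: 3.07
tool_pos: [0.4997, 0.2171, 0.126]
eef_rot: [0.175, 0.984, 0.001, 0.001]
contact_force: [0.4, -0.2, -0.1]
opening: 0.5
finger_force: 0.0
```

View pics/w3.png

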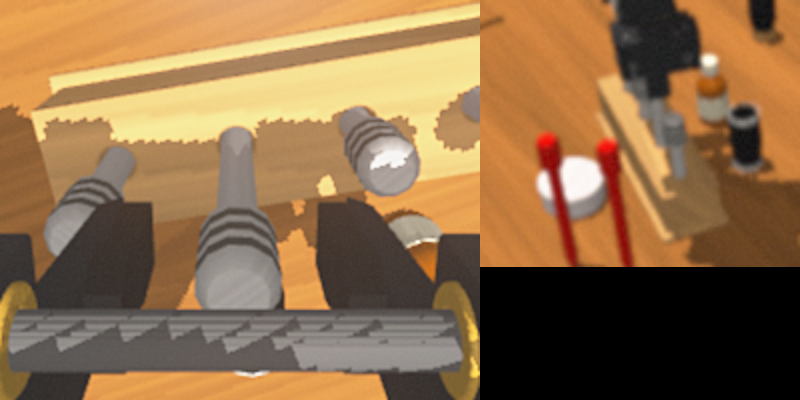

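The punch head sits midway between the fingers, at crop x≈238, with the fingers at 152 and 318. Closing on it.

```bash
python3 -m jog '[{"wx":0,"wy":0,"wz":0,"dx":0,"dy":0,"dz":0,"hand":1},{"wx":0,"wy":0,"wz":0,"dx":0,"dy":0,"dz":0,"hand":1},{"wx":0,"wy":0,"wz":0,"dx":0,"dy":0,"dz":0,"hand":1},{"wx":0,"wy":0,"wz":0,"dx":0,"dy":0,"dz":0,"hand":1},{"wx":0,"wy":0,"wz":0,"dx":0,"dy":0,"dz":0,"hand":1}]' 35
python3 -m jog '[{"wx":0,"wy":0,"wz":0,"dx":0,"dy":0,"dz":0,"hand":1},{"wx":0,"wy":0,"wz":0,"dx":0,"dy":0,"dz":0,"hand":1},{"wx":0,"wy":0,"wz":0,"dx":0,"dy":0,"dz":0.02,"hand":1},{"wx":0,"wy":0,"wz":0,"dx":0,"dy":0,"dz":0.02,"hand":1},{"wx":0,"wy":0,"wz":0,"dx":0,"dy":0,"dz":0,"hand":1}]'

```

```text
clock: 3.58
tool_pos: [0.4991, 0.2167, 0.125]
eef_rot: [0.175, 0.984, 0.0, 0.0]
contact_force: [0.4, 0.4, 1.5]
opening: 0.214
finger_force: 35.0
clock: 4.0
tool_pos: [0.4992, 0.2166, 0.1355]
eef_rot: [0.176, 0.984, 0.0, 0.0]
contact_force: [-0.4, 0.3, -2.5]
opening: 0.209
finger_force: 35.0
```

```bash
python3 -m jog '[{"wx":0,"wy":0,"wz":0,"dx":0,"dy":0,"dz":0.05,"hand":1},{"wx":0,"wy":0,"wz":0,"dx":0,"dy":0,"dz":0.08,"hand":1},{"wx":0,"wy":0,"wz":0,"dx":0,"dy":0,"dz":0.08,"hand":1},{"wx":0,"wy":0,"wz":0,"dx":0,"dy":0,"dz":0.08,"hand":1},{"wx":0,"wy":0,"wz":0,"dx":0,"dy":0,"dz":0.08,"hand":1}]'
python3 -m jog '[{"wx":0,"wy":0,"wz":0,"dx":0,"dy":0,"dz":0.08,"hand":1},{"wx":0,"wy":0,"wz":0,"dx":0,"dy":0,"dz":0.08,"hand":1},{"wx":0,"wy":0,"wz":0,"dx":0,"dy":0,"dz":0.08,"hand":1},{"wx":0,"wy":0,"wz":0,"dx":0,"dy":0,"dz":0.05,"hand":1},{"wx":0,"wy":0,"wz":0,"dx":0,"dy":0,"dz":0,"hand":1}]'
```

```text
clock: 4.42
tool_pos: [0.4986, 0.2163, 0.2281]
eef_rot: [0.175, 0.984, -0.0, -0.0]
contact_force: [0.4, 0.2, -2.1]
opening: 0.211
finger_force: 35.0
clock: 4.83
tool_pos: [0.5001, 0.2172, 0.3024]
eef_rot: [0.176, 0.984, 0.002, 0.002]
contact_force: [-0.5, 0.0, -1.5]
opening: 0.214
finger_force: 35.0
```

```bash
python3 -m jog '[{"wx":0,"wy":0,"wz":0,"dx":0.008,"dy":-0.07,"dz":0,"hand":1},{"wx":0,"wy":0,"wz":0,"dx":0.008,"dy":-0.14,"dz":0,"hand":1},{"wx":0,"wy":0,"wz":0,"dx":0.008,"dy":-0.14,"dz":0,"hand":1},{"wx":0,"wy":0,"wz":0,"dx":0.008,"dy":-0.14,"dz":0,"hand":1},{"wx":0,"wy":0,"wz":0,"dx":0.008,"dy":-0.14,"dz":0,"hand":1}]'|head -3
python3 -m jog '[{"wx":0,"wy":0,"wz":0,"dx":0.008,"dy":-0.14,"dz":0,"hand":1},{"wx":0,"wy":0,"wz":0,"dx":0.008,"dy":-0.14,"dz":0,"hand":1},{"wx":0,"wy":0,"wz":0,"dx":0.008,"dy":-0.14,"dz":0,"hand":1},{"wx":0,"wy":0,"wz":0,"dx":0.008,"dy":-0.14,"dz":0,"hand":1},{"wx":0,"wy":0,"wz":0,"dx":0.008,"dy":-0.14,"dz":0,"hand":1}]'|head -3
python3 -m jog '[{"wx":0,"wy":0,"wz":0,"dx":0.008,"dy":-0.14,"dz":0,"hand":1},{"wx":0,"wy":0,"wz":0,"dx":0.008,"dy":-0.14,"dz":0,"hand":1},{"wx":0,"wy":0,"wz":0,"dx":0,"dy":-0.06,"dz":0,"hand":1},{"wx":0,"wy":0,"wz":0,"dx":0,"dy":0,"dz":0,"hand":1},{"wx":0,"wy":0,"wz":0,"dx":0,"dy":0,"dz":0,"hand":1}]'
python3 -m jog '[{"wx":0,"wy":0,"wz":0,"dx":0,"dy":0,"dz":0,"hand":1},{"wx":0,"wy":0,"wz":0,"dx":0,"dy":0,"dz":0,"hand":1},{"wx":0,"wy":0,"wz":0,"dx":0,"dy":0,"dz":0,"hand":1},{"wx":0,"wy":0,"wz":0,"dx":0,"dy":0,"dz":0,"hand":1}]'
python3 - <<'E'
from h import *
out=[]
t=r.get_state()['tool_pos']
for c,off in(("scene",(20,40)),("side",(20,50))):
    im=r.snapshot(c); cv2.imwrite(f"pics/{c}4.png",im[:,:,::-1])
    u,v=proj(c,[.5235,-.2005,.17]).astype(int); x0,y0=u-40,v-60
    print(c,x0,y0); out.append(cv2.resize(im[y0:y0+120,x0:x0+80],None,fx=5,fy=5,interpolation=cv2.INTER_CUBIC))
    print("pred nose",(proj(c,[t[0],t[1],t[2]-.117])-[x0,y0])*5,"bush",(proj(c,[.5235,-.2005,.146])-[x0,y0])*5)
cv2.imwrite("pics/p4.png",np.hstack(out)[:,:,::-1]); print(t)
E
```

```text
clock: 5.25
tool_pos: [0.508, 0.0573, 0.2986]
eef_rot: [0.175, 0.985, -0.0, -0.001]
clock: 5.67
tool_pos: [0.5179, -0.1177, 0.2986]
eef_rot: [0.175, 0.984, -0.0, -0.001]
clock: 6.08
tool_pos: [0.522, -0.2016, 0.2985]
eef_rot: [0.177, 0.984, 0.0, -0.001]
contact_force: [-0.6, 1.1, -2.2]
opening: 0.213
finger_force: 35.0
clock: 6.42
tool_pos: [0.5231, -0.1997, 0.2998]
eef_rot: [0.174, 0.985, 0.0, -0.0]
contact_force: [0.3, 0.2, -0.7]
opening: 0.212
finger_force: 35.0
scene 200 83
pred nose [196.75297182 281.43454749] bush [210.78094114 338.51206341]
side 324 192
pred nose [203.29154845 276.20319419] bush [200.07088745 344.48743993]
[ 0.52311186 -0.19971281  0.29977307]
```

View pics/p4.png

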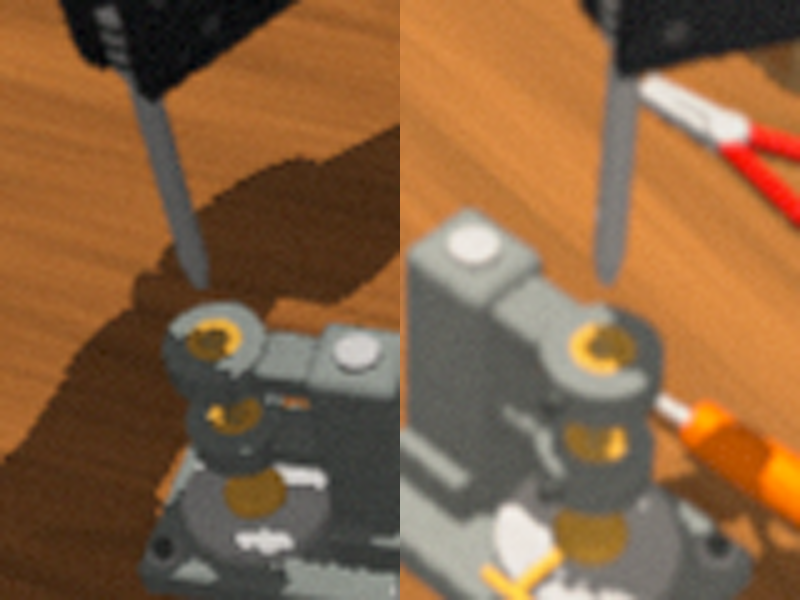

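The scene crop puts the punch nose at (200,285) and the bush mouth at (214,340). The side crop has the nose at (209,282) and the mouth at (202,349). I'll fit the punch axis and compare it with the bush in the same cameras.

```bash
cat > ax.py <<'E'
from h import *
def axis(show=True):
    r.get_state(); planes=[];res={}
    for c in("scene","side"):
        im=r.snapshot(c); tool=r.get_state()['tool_pos']
        nz=proj(c,[tool[0],tool[1],tool[2]-.117])
        best=None
        for d in r.masks_of(c,"long_punch"):
            b=d['bbox']
            if b[0]-8<nz[0]<b[2]+8 and b[1]-8<nz[1]<b[3]+15: best=d;break
        if best is None: print(c,"none");continue
        m=best['region']; ys=np.where(m.any(1))[0]
        a=[];
        for y in ys: 
            xs=np.where(m[y])[0]; a.append((xs.mean(),y,len(xs)))
        a=np.array(a); 
        if show: print(c,best['p'],best['bbox'],a[:,2].astype(int).tolist())
        s=a[(a[:,1]>ys[0]+3)&(a[:,1]<ys[-1]-1)]
        k=np.polyfit(s[:,1],s[:,0],1)
        p=[(np.polyval(k,y),y) for y in(ys[0],ys[-1])]
        o,d1=ray(c,p[0]);_,d2=ray(c,p[1]); n=np.cross(d1,d2); n/=np.linalg.norm(n); planes.append((n,n@o)); res[c]=p[1]
    if len(planes)==2:
        ax=np.cross(planes[0][0],planes[1][0]); ax/=np.linalg.norm(ax)*np.sign(ax[2])
        N=np.array([planes[0][0],planes[1][0],[0,0,1]])
        at=lambda z:np.linalg.solve(N,[planes[0][1],planes[1][1],z])
        print("axis",ax.round(4),"deg",np.degrees(ax[:2]).round(2),"at nose",at(tool[2]-.117).round(4),"at grip",at(tool[2]+.0187).round(4),"tool",tool.round(4))
        t=tri(ray("scene",res["scene"]),ray("side",res["side"]));print("nose tri",t[0].round(4),np.round(t[1],4))
E
python3 - <<'E'
from ax import *
axis();axis(False)
a=(200+214/5,83+340/5);b=(324+202/5,192+349/5)
print(tri(ray("scene",a),ray("side",b)),atz("scene",a,.146),atz("side",b,.146))
a=(200+200/5,83+285/5);b=(324+209/5,192+282/5)
print(tri(ray("scene",a),ray("side",b)))
E
```

```text
scene 0.75 [218.1, 84.5, 240.9, 142.1] [1, 5, 5, 6, 6, 5, 5, 4, 5, 5, 4, 4, 5, 4, 3, 3, 3, 3, 3, 4, 6, 7, 6, 6, 7, 6, 6, 6, 5, 6, 6, 5, 5, 6, 5, 5, 6, 5, 5, 5, 5, 5, 6, 6, 6, 6, 6, 6, 6, 7, 6, 6, 6, 5, 5, 4, 2]
side 0.84 [362.5, 186.6, 374.7, 248.6] [2, 2, 2, 2, 2, 2, 2, 1, 4, 5, 7, 7, 7, 7, 7, 7, 7, 7, 7, 6, 7, 7, 7, 7, 7, 7, 7, 7, 6, 5, 5, 6, 5, 5, 5, 5, 5, 5, 5, 6, 6, 6, 6, 6, 6, 6, 6, 5, 3]
axis [-0.4158 -0.417   0.8082] deg [-23.82 -23.89] at nose [ 0.5449 -0.1793  0.1828] at grip [ 0.4751 -0.2493  0.3185] tool [ 0.523  -0.2008  0.2998]
nose tri [ 0.5242 -0.1996  0.1806] [0.0021 0.0021]
axis [-0.3778 -0.3696  0.8489] deg [-21.65 -21.18] at nose [ 0.5373 -0.1882  0.1828] at grip [ 0.4769 -0.2473  0.3185] tool [ 0.5229 -0.201   0.2998]
nose tri [ 0.5255 -0.1997  0.1823] [0.0012 0.0012]
(array([ 0.52315296, -0.20057912,  0.14407596]), [np.float64(0.0010621382709930334), np.float64(0.001062138270992888)]) [ 0.52384446 -0.19871622  0.146     ] [ 0.52259178 -0.20267975  0.146     ]
(array([ 0.52363938, -0.20013396,  0.18016222]), [np.float64(0.0015973817971372255), np.float64(0.0015973817971371642)])
```

```bash
python3 - <<'E'
from h import *
for k in range(3):
  for c in("scene","side"):
    im=r.snapshot(c); tool=r.get_state()['tool_pos']
    nz=proj(c,[tool[0],tool[1],tool[2]-.117])
    d=[d for d in r.masks_of(c,"long_punch") if d['bbox'][0]-8<nz[0]<d['bbox'][2]+8 and d['bbox'][1]-8<nz[1]<d['bbox'][3]+15][0]
    m=d['region'];ys=np.where(m.any(1))[0]; s=np.array([(y,np.where(m[y])[0].mean()) for y in range(ys[-1]-32,ys[-1]-1)])
    kf=np.polyfit(s[:,0],s[:,1],1)
    p0=proj(c,[tool[0],tool[1],tool[2]-.117]);p1=proj(c,[tool[0],tool[1],tool[2]-.040])
    kv=(p1-p0)[0]/(p1-p0)[1]
    bx=proj(c,[.5235,-.2005,.146])
    print(c,"tilt deg",np.degrees(np.arctan(kf[0])-np.arctan(kv)).round(2),"dx at nose row px",(np.polyval(kf,p0[1])-p0[0]).round(2),"mask bottom",ys[-1],"pred",p0.round(1))
E
```

```text
scene tilt deg -0.5 dx at nose row px -0.6 mask bottom 140 pred [238.9 139.1]
side tilt deg -0.14 dx at nose row px 0.08 mask bottom 249 pred [365.  247.7]
scene tilt deg 0.63 dx at nose row px -0.09 mask bottom 139 pred [238.8 139.1]
side tilt deg -0.18 dx at nose row px 0.19 mask bottom 247 pred [365.  247.7]
scene tilt deg -0.4 dx at nose row px -0.67 mask bottom 140 pred [238.9 139.1]
side tilt deg -1.14 dx at nose row px -0.31 mask bottom 247 pred [365.  247.7]
```

```bash
python3 -m jog '[{"wx":0,"wy":0,"wz":0,"dx":-0.002,"dy":-0.002,"dz":-0.04,"hand":1},{"wx":0,"wy":0,"wz":0,"dx":0,"dy":0,"dz":-0.04,"hand":1},{"wx":0,"wy":0,"wz":0,"dx":0,"dy":0,"dz":-0.04,"hand":1},{"wx":0,"wy":0,"wz":0,"dx":0,"dy":0,"dz":-0.04,"hand":1},{"wx":0,"wy":0,"wz":0,"dx":0,"dy":0,"dz":-0.02,"hand":1}]'
python3 -m jog '[{"wx":0,"wy":0,"wz":0,"dx":0,"dy":0,"dz":0,"hand":1},{"wx":0,"wy":0,"wz":0,"dx":0,"dy":0,"dz":0,"hand":1},{"wx":0,"wy":0,"wz":0,"dx":0,"dy":0,"dz":0,"hand":1}]'
python3 - <<'E'
from h import *
out=[]
for c in("scene","side"):
    im=r.snapshot(c)
    u,v=proj(c,[.5235,-.2005,.14]).astype(int); x0,y0=u-32,v-40
    print(c,x0,y0); out.append(cv2.resize(im[y0:y0+80,x0:x0+64],None,fx=6,fy=6,interpolation=cv2.INTER_CUBIC))
cv2.imwrite("pics/p5.png",np.hstack(out)[:,:,::-1]);s=r.get_state();print(s['tool_pos'],s['contact_force'],s['moment'])
E
```

```text
clock: 7.93
tool_pos: [0.5216, -0.2012, 0.2529]
eef_rot: [0.175, 0.985, 0.0, -0.001]
contact_force: [0.1, 0.4, -1.4]
opening: 0.214
finger_force: 35.0
clock: 8.18
tool_pos: [0.5228, -0.2015, 0.2551]
eef_rot: [0.175, 0.984, 0.0, 0.0]
contact_force: [0.7, 0.4, -1.6]
opening: 0.213
finger_force: 35.0
scene 210 112
side 331 223
[ 0.52284572 -0.20154591  0.25526414] [ 0.29667967  0.24925911 -1.6192362 ] [-0.00114001  0.03488139 -0.03693794]
```

View pics/p5.png

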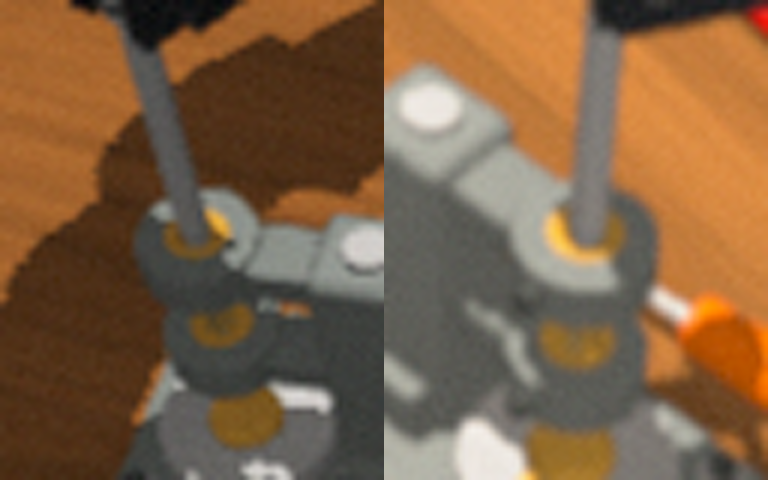

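Both views show the nose inside the upper bush with no contact force. The punch sits about 1 mm off centre towards −y/+x, so I'll trim that and keep descending.

```bash
python3 -m jog '[{"wx":0,"wy":0,"wz":0,"dx":-0.002,"dy":0.004,"dz":-0.01,"hand":1},{"wx":0,"wy":0,"wz":0,"dx":0,"dy":0,"dz":-0.02,"hand":1},{"wx":0,"wy":0,"wz":0,"dx":0,"dy":0,"dz":-0.02,"hand":1},{"wx":0,"wy":0,"wz":0,"dx":0,"dy":0,"dz":-0.01,"hand":1},{"wx":0,"wy":0,"wz":0,"dx":0,"dy":0,"dz":0,"hand":1}]'
python3 -m jog '[{"wx":0,"wy":0,"wz":0,"dx":0,"dy":0,"dz":0,"hand":1},{"wx":0,"wy":0,"wz":0,"dx":0,"dy":0,"dz":0,"hand":1},{"wx":0,"wy":0,"wz":0,"dx":0,"dy":0,"dz":0,"hand":1}]'; python3 -c "
from plant import r
for k in range(3): r.snapshot('wrist');s=r.get_state();print(s['tool_pos'],s['contact_force'],s['moment'])"
```

```text
clock: 8.7
tool_pos: [0.5214, -0.2003, 0.2389]
eef_rot: [0.175, 0.984, 0.0, -0.001]
contact_force: [-0.7, -0.3, -1.9]
opening: 0.213
finger_force: 35.0
clock: 8.95
tool_pos: [0.522, -0.2005, 0.2399]
eef_rot: [0.175, 0.984, 0.0, 0.0]
contact_force: [0.0, 0.1, -1.0]
opening: 0.215
finger_force: 35.0
[ 0.52202089 -0.2005078   0.23987049] [-0.24608823 -0.88274903 -1.45750239] [0.00050116 0.02822135 0.0287158 ]
[ 0.5220632  -0.20046654  0.23990448] [ 0.61180072 -0.89488271 -1.98472162] [ 0.03109275 -0.00594173  0.02994074]
[ 0.52203321 -0.20048926  0.23990826] [ 0.36771531 -0.26270358 -1.86286542] [-0.01440638  0.03228853 -0.01148797]
```

```bash
python3 -m jog '[{"wx":0,"wy":0,"wz":0,"dx":0,"dy":0,"dz":-0.02,"hand":1},{"wx":0,"wy":0,"wz":0,"dx":0,"dy":0,"dz":-0.02,"hand":1},{"wx":0,"wy":0,"wz":0,"dx":0,"dy":0,"dz":-0.02,"hand":1},{"wx":0,"wy":0,"wz":0,"dx":0,"dy":0,"dz":-0.02,"hand":1},{"wx":0,"wy":0,"wz":0,"dx":0,"dy":0,"dz":0,"hand":1}]'
python3 -m jog '[{"wx":0,"wy":0,"wz":0,"dx":0,"dy":0,"dz":0,"hand":1},{"wx":0,"wy":0,"wz":0,"dx":0,"dy":0,"dz":-0.02,"hand":1},{"wx":0,"wy":0,"wz":0,"dx":0,"dy":0,"dz":-0.02,"hand":1},{"wx":0,"wy":0,"wz":0,"dx":0,"dy":0,"dz":-0.01,"hand":1},{"wx":0,"wy":0,"wz":0,"dx":0,"dy":0,"dz":0,"hand":1}]'
python3 - <<'E'
from h import *
out=[]
for c in("scene","side"):
    im=r.snapshot(c)
    u,v=proj(c,[.5235,-.2005,.12]).astype(int); x0,y0=u-32,v-40
    print(c,x0,y0); out.append(cv2.resize(im[y0:y0+80,x0:x0+64],None,fx=6,fy=6,interpolation=cv2.INTER_CUBIC))
cv2.imwrite("pics/p6.png",np.hstack(out)[:,:,::-1])
for k in range(4): r.snapshot('wrist');s=r.get_state();print(s['tool_pos'],s['contact_force'],s['moment'])
E
```

```text
clock: 9.52
tool_pos: [0.5213, -0.2002, 0.2184]
eef_rot: [0.175, 0.984, 0.0, -0.001]
contact_force: [0.5, 0.2, -2.5]
opening: 0.214
finger_force: 35.0
clock: 9.93
tool_pos: [0.5215, -0.2003, 0.2065]
eef_rot: [0.175, 0.984, 0.0, -0.001]
contact_force: [-0.0, 0.4, -1.9]
opening: 0.211
finger_force: 35.0
scene 212 118
side 331 230
[ 0.52194278 -0.20049668  0.20725396] [-0.32932081 -0.24091447 -1.5234546 ] [ 0.0282202   0.00691239 -0.01289789]
[ 0.52199912 -0.20049687  0.20735458] [ 0.2751635  -0.02415535 -1.39575898] [0.03982191 0.00491932 0.04294481]
[ 0.52200345 -0.20051764  0.20739428] [-0.94892948 -0.07390557 -1.56827387] [ 0.02926407  0.01436149 -0.03847748]
[ 0.52204847 -0.20048886  0.20744413] [-0.16636154  0.21905007 -1.24618019] [-0.03689999  0.00983472 -0.0051491 ]
```

View pics/p6.png

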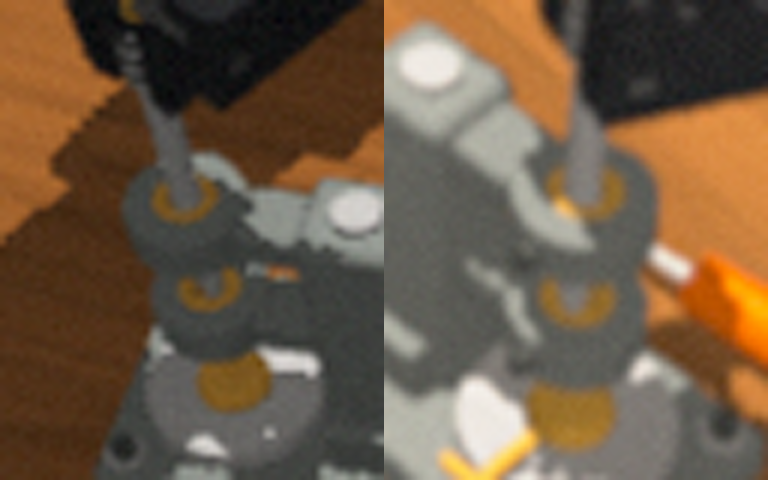

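The nose is centred in the lower bush mouth in both views, and there is still no contact. 40 mm left to go.

```bash
python3 -m jog '[{"wx":0,"wy":0,"wz":0,"dx":0,"dy":0,"dz":-0.02,"hand":1},{"wx":0,"wy":0,"wz":0,"dx":0,"dy":0,"dz":-0.02,"hand":1},{"wx":0,"wy":0,"wz":0,"dx":0,"dy":0,"dz":-0.02,"hand":1},{"wx":0,"wy":0,"wz":0,"dx":0,"dy":0,"dz":0,"hand":1},{"wx":0,"wy":0,"wz":0,"dx":0,"dy":0,"dz":0,"hand":1}]'
python3 -m jog '[{"wx":0,"wy":0,"wz":0,"dx":0,"dy":0,"dz":-0.02,"hand":1},{"wx":0,"wy":0,"wz":0,"dx":0,"dy":0,"dz":-0.02,"hand":1},{"wx":0,"wy":0,"wz":0,"dx":0,"dy":0,"dz":-0.02,"hand":1},{"wx":0,"wy":0,"wz":0,"dx":0,"dy":0,"dz":0,"hand":1},{"wx":0,"wy":0,"wz":0,"dx":0,"dy":0,"dz":0,"hand":1}]'
python3 -m jog '[{"wx":0,"wy":0,"wz":0,"dx":0,"dy":0,"dz":0,"hand":1},{"wx":0,"wy":0,"wz":0,"dx":0,"dy":0,"dz":0,"hand":1}]'; python3 -c "
from plant import r
for k in range(3): r.snapshot('wrist');s=r.get_state();print(s['tool_pos'],s['contact_force'],s['moment'])"
```

```text
clock: 10.65
tool_pos: [0.5218, -0.2003, 0.1917]
eef_rot: [0.175, 0.984, 0.0, -0.0]
contact_force: [-0.1, 0.3, -2.5]
opening: 0.211
finger_force: 35.0
clock: 11.07
tool_pos: [0.5218, -0.2004, 0.1768]
eef_rot: [0.175, 0.984, 0.0, -0.0]
contact_force: [0.1, 0.1, -1.0]
opening: 0.215
finger_force: 35.0
clock: 11.23
tool_pos: [0.5219, -0.2005, 0.1774]
eef_rot: [0.175, 0.984, -0.0, 0.0]
contact_force: [-0.0, -0.0, -1.5]
opening: 0.213
finger_force: 35.0
[ 0.52194743 -0.20053159  0.17740862] [ 0.4142824   0.63882681 -2.24745901] [ 0.00423899  0.02990536 -0.05722306]
[ 0.52196085 -0.20052003  0.17743881] [ 0.04140894 -0.18695654 -1.06412762] [-0.00068817 -0.01329639 -0.05113569]
[ 0.52193626 -0.20053538  0.1774067 ] [ 1.02620844 -0.13388518 -1.62512475] [0.02064602 0.03292072 0.00252975]
```

```bash
python3 -m jog '[{"wx":0,"wy":0,"wz":0,"dx":0,"dy":0,"dz":-0.014,"hand":1},{"wx":0,"wy":0,"wz":0,"dx":0,"dy":0,"dz":-0.014,"hand":1},{"wx":0,"wy":0,"wz":0,"dx":0,"dy":0,"dz":-0.012,"hand":1},{"wx":0,"wy":0,"wz":0,"dx":0,"dy":0,"dz":0,"hand":1},{"wx":0,"wy":0,"wz":0,"dx":0,"dy":0,"dz":0,"hand":1}]'
python3 -m jog '[{"wx":0,"wy":0,"wz":0,"dx":0,"dy":0,"dz":0,"hand":1},{"wx":0,"wy":0,"wz":0,"dx":0,"dy":0,"dz":0,"hand":1},{"wx":0,"wy":0,"wz":0,"dx":0,"dy":0,"dz":0,"hand":1}]'
python3 - <<'E'
from h import *
out=[]
for c in("scene","side"):
    im=r.snapshot(c)
    u,v=proj(c,[.5235,-.2005,.10]).astype(int); x0,y0=u-32,v-40
    print(c,x0,y0); out.append(cv2.resize(im[y0:y0+80,x0:x0+64],None,fx=6,fy=6,interpolation=cv2.INTER_CUBIC))
cv2.imwrite("pics/p7.png",np.hstack(out)[:,:,::-1])
for k in range(3): r.snapshot('wrist');s=r.get_state();print(s['tool_pos'],s['contact_force'],s['moment'])
E
```

```text
clock: 11.8
tool_pos: [0.5219, -0.2004, 0.1669]
eef_rot: [0.175, 0.984, 0.0, -0.0]
contact_force: [-0.1, -0.5, -1.4]
opening: 0.211
finger_force: 35.0
clock: 12.05
tool_pos: [0.5219, -0.2005, 0.1673]
eef_rot: [0.176, 0.984, 0.0, 0.0]
contact_force: [-1.0, 0.3, -2.0]
opening: 0.208
finger_force: 35.0
scene 213 123
side 330 236
[ 0.52192977 -0.20048056  0.16732188] [-0.46062753  0.45334957 -1.81889463] [-0.03905002 -0.00869208  0.01501257]
[ 0.52194553 -0.20047776  0.16732403] [ 0.21229179 -0.2547281  -1.97947151] [ 0.03056187 -0.03668078  0.01965068]
[ 0.5219189  -0.20050494  0.16731474] [ 0.55720273  0.19937305 -0.69150548] [-0.02298814 -0.01943063  0.00736787]
```

View pics/p7.png

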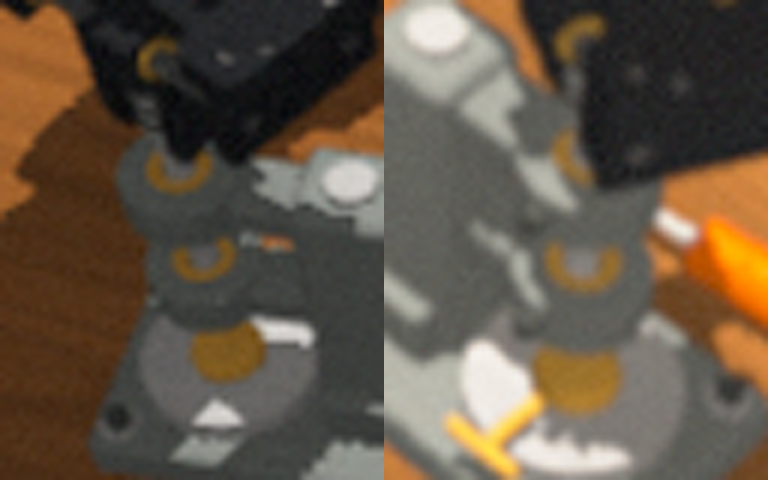

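The punch now spans both bushes, the key is undisturbed on the anvil, and the contact force shows only the punch's weight. By calculation the nose is at about 50 mm, 10 mm above the cup. Handing in.

```bash
python3 -c "
from plant import r
print(r.finish_job())"
```

```text
the job is handed in; nothing more can be done
None
```

The job is handed in: the long punch is held by its head through both bushes, its nose about 10 mm above the key's cup (worked out from the arm's position, since the bosses hide the nose from the cameras), with no sign of touching the key or bushes.

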